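Slide the coaster out to its line

TASK

The square cork coaster lies too flat on the shelf unit to be picked up. With the fingers, slide it towards the front edge (the robot's side) until its dark line lies over that edge and along it, so that the strip in front of the line overhangs, and leave it lying there. Never pick the coaster up, and do not shift the mate cup, the bombilla or the canister beside it.

Things in the scene. Friction and masses are not known exactly. Their poses are not given: they have to be found in the camera images.
- shelf_edge (a point): Middle of the front top edge of the dark wooden shelf unit (240 mm deep, 570 mm wide, 220 mm high, fixed; a clear acrylic door closes its lower compartment). The point lies on the flat top surface, at its very front, 220 mm above the table. x points from the edge back over the unit (away from the robot), y runs along the edge, z up.
- coaster_line (a point): Middle of the thin dark line on the top face of the loose cork coaster, a square plate 90 x 90 mm, 8 mm thick, about 40 g, lying flat on the shelf unit. x runs square to the line, y along the line, z up; the line lies 30 mm behind the coaster's front side (at x = -30 mm from this point) and 60 mm before its back side (x = +60 mm); the coaster's centre is at x = +15 mm. At the start it may be turned up to 0.35 rad from the edge, its front side towards the robot.
- mate_cup: Black ceramic mate cup, 80 mm across, 82 mm high, standing loose on the shelf unit; origin at the centre of its underside, z up.
- canister: White plastic canister with a white screw cap, 76 mm across, 110 mm high, standing loose on the shelf unit; origin at the centre of its underside, z up.
- bombilla: Silver bombilla (metal drinking straw with a wide strainer end), 170 mm long, 10 mm high, at most 18 mm wide, lying loose on the shelf unit, roughly square to its front edge; origin at its middle, on its underside, x along it towards the strainer. The four things on the unit stand in one row along it in any order, about 140 mm apart.
Things that resemble listed ones, but are neither listed nor needed, are in the scene too. What is meant by the part that bears coaster_line is not red, and is the larger of those in its own colour. Leave any purple look-alike of the canister alone.

How it is judged:
At the end, for the whole second after the job is handed in: The coaster lies flat and still on the shelf unit with the middle of its dark line within 8 mm of the front edge (so it overhangs 22 to 38 mm) and turned less than 0.2 rad (11 degrees) from it; mate cup, bombilla and canister are upright or lying as before, within 20 mm of where they started (x of coaster_line in the frame of shelf_edge between -0.008 and 0.008 m and y of coaster_line in the frame of shelf_edge between -0.24 and 0.24 m and z of coaster_line in the frame of shelf_edge between 0.004 and 0.012 m and angle between coaster_line's own z axis and vertical below 0.06 rad and angle between the x axis of coaster_line and the x axis of shelf_edge, either way round below 0.2 rad and linear speed of coaster below 0.01 m/s and distance of each of mate_cup, canister, bombilla from where it was at the start of the episode below 0.02 m and angle between each of mate_cup, canister, bombilla's own z axis and vertical below 0.1 rad); the robot touches nothing.
It fails at once if the coaster is lifted off the shelf unit (over 12 mm) or tipped up (z of coaster_line in the frame of shelf_edge above 0.02 m or angle between coaster_line's own z axis and vertical above 0.2 rad).
It fails at once if the mate cup, the canister or the bombilla is shifted by more than 20 mm or tipped (distance of any of mate_cup, canister, bombilla from where it was at the start of the episode above 0.02 m or angle between any of mate_cup, canister, bombilla's own z axis and vertical above 0.3 rad).
It also fails if it takes over 38 s, if anything falls off the work surface, if the arm or the gripper's body presses on something with over 40 N, if the wrist force passes 120 N, or if a joint passes its speed limit or range.

ROBOT

A 7-joint arm with a two-finger parallel gripper is mounted at the origin on the work surface. World frame = base frame: x ahead of the robot, y to its left, z up, the work surface at z = 0. Lengths are in m, angles in rad, forces in N, time in s.
With the tool pointing down it reaches from about 0.425 to 0.925 m from the base axis. Payload 6.8 kg.
Tool frame: the origin (TCP) lies at the very end of the fingers, on their centre line; the grasp point (between the pads) lies 19 mm behind it; z points along the fingers, y is the line along which they close (so a half turn about z gives the same grasp; the last joint's range is limited). The gripper opens to 85 mm and grips with 20 to 120 N. Pads are 22 mm wide; open, the fingers measure 114 mm over their backs; the gripper's body (76 mm by 85 mm) begins 54 mm behind the grasp point. The pads swing forward as they close: fully open they stand 13 mm farther back than shut.
Start: joints at [-1.361, 0.477, 0.022, 1.555, -0.011, 1.109, -0.083], TCP at [0.211, 0.641, 0.231] pointing down, gripper open.
Joint ranges: [-2.96, 2.96], [-0.34, 2.1], [-1.41, 1.46], [0.24, 2.44], [-1.37, 4.51], [0.17, 1.92], [-2.96, 2.96]. Speed limits (rad/s): [2.39, 2.39, 3.14, 3.14, 3.14, 3.14, 3.14].

INTERFACE

Orientations are given as a rotation vector (axis times angle).
In Python, from bench import monitor, optics, r gives the robot as it stands.
- The arm moves only by the shell command python3 -m crank 'ROWS' [OPENING] [FORCE]. ROWS is JSON, a list of rows, each a list of 2 entries, a list of its own where there are three numbers: the shift along the tool's x, y, z in cm, then the turn, a rotation vector about the tool's x, y, z in rad. A call has 1 to 5 rows; each row shifts and turns the commanded pose from where the row before left it, along the tool's axes as they then stand; what a row does not reach is not made up. A row lasts 1/10 s, in which the tool goes at most 50 mm and 8.59 degrees, less where a joint would pass 70% of its speed; a pose out of reach is approached as far as the arm can. A call is refused whole if a number of a shift passes 5 or a number of a turn 0.15, either way. A call with a gripper value outside its range is refused whole. OPENING is the finger opening in cm, from 0 to 8.54, set as the call begins (- or left out, the last holds). The fingers move at their own pace and stop on an object; FORCE is the grip in N (left out, the last holds). Time passes only in rows, so rows that do not move let the fingers close. It gives the time, the measured TCP pose, the force, the opening and the grip force at its end, in the units of the state.
- monitor.get_obs(): the state, without advancing time (a new reading comes with each control period).
- optics.grab_frame(name): name is "side" or "top"; returns (picture, depth): 480x640x3 uint8, red, green, blue; 480x640 float32, m along the optical axis (not along the pixel's ray), 0 where there is no reading.
- optics.camera_model(name): a dict with "vertical_fov" (degrees; the focal length in pixels is half the picture's height over the tangent of half this angle, whatever the lens; pixels are square), "cx", "cy" (the principal point, pixels), "D" ([k1, k2, p1, p2, k3] as OpenCV has them; the pictures are not rectified), "R" (3x3) and "t" (3): a world point X has camera coordinates R X + t. Camera axes: x right, y down, z forward; pixel columns grow to the right and rows downward; lengths in m; the calibration is good to about 2 mm. A picture is of the moment at which its call begins. camera_model takes no time and is no camera call.
- r.hand_in(): hands the job in; it is judged then, once.
The state is a dict: "clock": time; "joints": joint angles; "qvel": joint speeds; "tau": joint torques, N m; "tcp_pos": TCP position; "orientation": TCP orientation; "contact_force": force on the tool from outside, world axes, zero at the start; "moment": the same for the moment, N m; "grip_width": finger opening in m; "gripper_force": force on a finger pad.
Only numpy, scipy, OpenCV 4.12 (cv2) and the standard library are available. Lean on these libraries where they do the work, as an engineer would, in place of code of your own. Each camera call takes 0.05 s, during which the arm holds its last target. There are 200 camera calls.

## Working session

There is one attempt and no reset: what is moved stays moved. The work goes in short steps, Python scripts to look and compute and a shell command to move; the robot and the scene stay as the last step left them, time stands still between calls to the robot, and variables do not carry over. Pictures are saved under pics/ and viewed, at most 10 in all, crops included, and the job is handed in when it is done.

```bash
ls; mkdir -p pics; cat > h.py <<'E'
import numpy as np, cv2
from bench import monitor, optics, r
def K(m):
    f=240/np.tan(np.radians(m["vertical_fov"])/2); return np.array([[f,0,m["cx"]],[0,f,m["cy"]],[0,0,1.]])
def onplane(m,px,z):
    n=cv2.undistortPoints(np.array(px,float).reshape(-1,1,2),K(m),np.array(m["D"],float)).reshape(-1,2)
    R=np.array(m["R"]);t=np.array(m["t"]); c=-R.T@t
    d=np.c_[n,np.ones(len(n))]@R
    return c+d*((z-c[2])/d[:,2])[:,None]
def cloud(m,dep):
    v,u=np.mgrid[:480,:640]
    n=cv2.undistortPoints(np.c_[u.ravel(),v.ravel()].astype(float).reshape(-1,1,2),K(m),np.array(m["D"],float)).reshape(-1,2)
    p=np.c_[n,np.ones(len(n))]*dep.ravel()[:,None]
    return ((p-np.array(m["t"]))@np.array(m["R"])).reshape(480,640,3)
E
python3 - <<'E'
from h import *
for n in("side","top"):
    p,d=optics.grab_frame(n); np.savez(n+"0.npz",p=p,d=d); cv2.imwrite(f"pics/{n}0.png",p[:,:,::-1])
    m=optics.camera_model(n); print(n,-np.array(m["R"]).T@m["t"],np.array(m["R"])[2],m["vertical_fov"])
o=monitor.get_obs();print(o["clock"],o["tcp_pos"],o["orientation"],o["contact_force"])
E
```

```text
pics
side [ 0.01841336 -0.84282696  0.73741323] [ 0.46487381  0.70219267 -0.53927525] 47.658709778378835
top [ 0.4189214  -0.07034774  1.18197114] [ 0.09016296  0.00266791 -0.99592345] 52.34244265345975
0.1 [0.21075596 0.64071702 0.23043037] [-4.96953555e-01 -3.10191478e+00  2.52443208e-03] [ 0.22318401 -0.21761124  0.40952454]
```

View pics/top0.png

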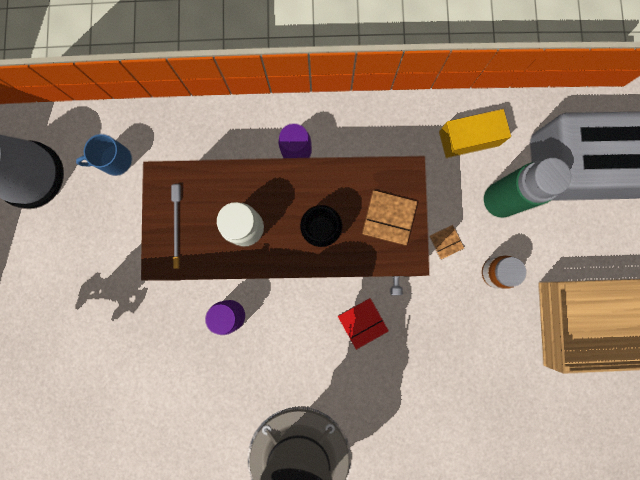

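View pics/side0.png

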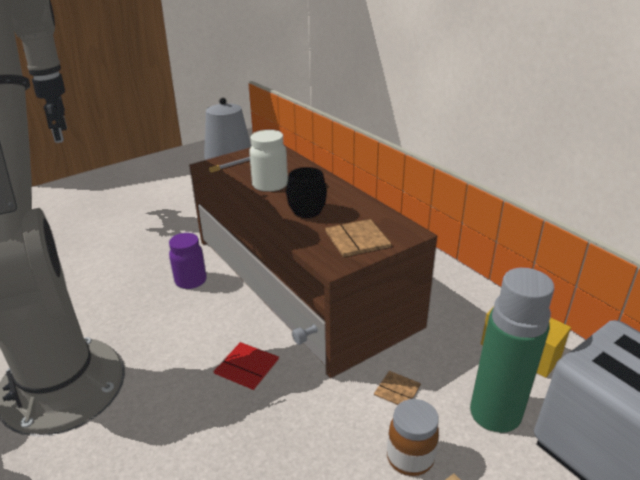

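```bash
python3 - <<'E'
from h import *
a=np.load("top0.npz");m=optics.camera_model("top")
p=a["p"];d=a["d"];C=cloud(m,d)
hsv=cv2.cvtColor(p,cv2.COLOR_RGB2HSV)
cr=cv2.resize(p[180:255,340:440],None,fx=7,fy=7,interpolation=cv2.INTER_NEAREST); cv2.imwrite("pics/crop.png",cr[:,:,::-1])
# shelf top by depth
sh=(abs(C[...,2]-.222)<.012)&(d>0)
ys=sh.astype(np.uint8);n,l,s,c=cv2.connectedComponentsWithStats(ys);i=1+np.argmax(s[1:,4]);cn=max(cv2.findContours((l==i).astype(np.uint8),0,1)[0],key=cv2.contourArea)
bx=cv2.boxPoints(cv2.minAreaRect(cn));print("shelf",bx,onplane(m,bx,.22)[:,:2], C[l==i][:,2].mean())
# cork: bright orange within shelf
k=((hsv[...,2]>110)&(hsv[...,1]>60)&(hsv[...,0]<25)).astype(np.uint8);k[:180]=0;k[255:]=0;k[:,:350]=0;k[:,425:]=0
k=cv2.morphologyEx(k,cv2.MORPH_CLOSE,np.ones((5,5)))
cn=max(cv2.findContours(k,0,1)[0],key=cv2.contourArea)
rc=cv2.minAreaRect(cn);bx=cv2.boxPoints(rc);P=onplane(m,bx,.228);print(bx,P,[np.linalg.norm(P[i]-P[i-1]) for i in range(4)],P.mean(0))
for nm,u,v in(("can",240,222),("cup",321,226)):print(nm,C[v,u],onplane(m,[[u,v]],.22+(.11 if nm=="can" else .082)))
print(onplane(m,[[177,190],[177,265],[322,215]],.225))
E
```

```text
shelf [[138.88737 160.10773]
 [426.16824 155.0455 ]
 [428.28302 275.0611 ]
 [141.00217 280.12332]] [[ 0.66966438  0.29772321]
 [ 0.66328347 -0.28320042]
 [ 0.42261988 -0.2761457 ]
 [ 0.42723857  0.29132109]] 0.2205326701986631
[[361.23526 234.05882]
 [372.2941  189.82353]
 [416.99997 201.00002]
 [405.94113 245.2353 ]] [[ 0.50636786 -0.14628132  0.228     ]
 [ 0.59366507 -0.17116695  0.228     ]
 [ 0.56900717 -0.25877399  0.228     ]
 [ 0.48204108 -0.23315649  0.228     ]] [np.float64(0.0902168911084988), np.float64(0.0907749837471954), np.float64(0.09101102096118992), np.float64(0.09066067347058997)] [ 0.5377703  -0.20234469  0.228     ]
can [0.52381671 0.07396076 0.33183924] [[0.52404365 0.07427297 0.33      ]]
cup [ 0.52423159 -0.06779529  0.22935964] [[ 0.51620128 -0.06798993  0.302     ]]
[[ 0.60483998  0.21781686  0.225     ]
 [ 0.45521205  0.21767632  0.225     ]
 [ 0.54651029 -0.07033267  0.225     ]]
```

View pics/crop.png

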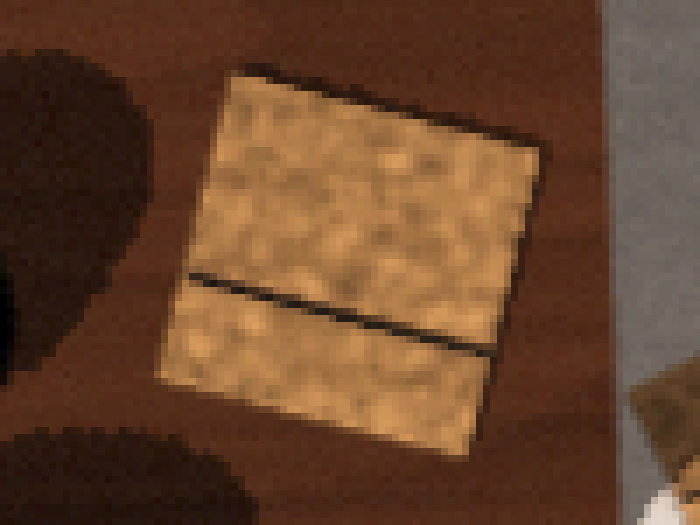

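The crop shows the cork coaster: its line runs from (367,219) to (411,230) in the top picture. It is 30 of 90 mm from the front side, as it should be, with yaw about -0.28 rad. I'll go up first, then push it from behind with both fingers.

```bash
cat > go.py <<'E'
import sys
from h import *
from scipy.spatial.transform import Rotation as Ro
o=monitor.get_obs();R=Ro.from_rotvec(o["orientation"]);x,y,z,yaw=map(float,sys.argv[1:5])
y_t=R.as_matrix()[:,1];cy=np.arctan2(-y_t[0],y_t[1])
T=Ro.from_matrix(np.array([[-np.cos(yaw),-np.sin(yaw),0],[-np.sin(yaw),np.cos(yaw),0],[0,0,-1]]))
print("t",round(o["clock"],2),"tcp",o["tcp_pos"].round(4) if hasattr(o["tcp_pos"],"round") else o["tcp_pos"],"yaw",round(cy,3),"d cm",(R.inv().apply(np.array([x,y,z])-o["tcp_pos"])*100).round(2),"turn",(R.inv()*T).as_rotvec().round(3),"F",np.round(o["contact_force"],1))
E
python3 -m crank '[[[0,0,-5],[0,0,0]],[[0,0,-5],[0,0,0]],[[0,0,-5],[0,0,0]],[[0,0,-5],[0,0,0]],[[0,0,0],[0,0,0]]]' 5; python3 go.py .62 .2 .43 -.28;python3 go.py .62 -.226 .43 -.28
```

```text
clock: 0.6
tcp_pos: [0.2117, 0.6433, 0.4398]
orientation: [0.497, 3.101, 0.021]
contact_force: [0.6, 0.4, 0.6]
grip_width: 0.0502
gripper_force: 0.0
t 0.6 tcp [0.2117 0.6433 0.4398] yaw -0.318 d cm [-52.65 -29.34   0.54] turn [ 0.013 -0.001 -0.038] F [0.6 0.4 0.6]
t 0.6 tcp [0.2117 0.6433 0.4398] yaw -0.318 d cm [-65.97 -69.8   -0.  ] turn [ 0.013 -0.001 -0.038] F [0.6 0.4 0.6]
```

```bash

python3 -m crank '[[[-4.2,-2.4,0],[0,0,0]],[[-4.2,-2.4,0],[0,0,0]],[[-4.2,-2.4,0],[0,0,0]],[[-4.2,-2.4,0],[0,0,0]],[[-4.2,-2.4,0],[0,0,0]]]' >/dev/null
python3 -m crank '[[[-4.2,-2.4,0],[0,0,0]],[[-4.2,-2.4,0],[0,0,0]],[[-3,-4,0],[0,0,0]],[[-3,-4,0],[0,0,0]],[[-2,-4.5,0],[0,0,0]]]' >/dev/null
python3 -m crank '[[[-2,-4.5,0],[0,0,0]],[[-2,-4.5,0],[0,0,0]],[[-2,-4.5,0],[0,0,0]],[[-2,-4.5,0],[0,0,0]],[[-2,-4.5,0],[0,0,0]]]'
python3 go.py .62 -.226 .43 -.28
```

```text
clock: 2.1
tcp_pos: [0.4988, -0.001, 0.4309]
orientation: [-0.497, -3.102, -0.0]
contact_force: [0.6, 0.4, 0.8]
grip_width: 0.0499
gripper_force: 0.0
t 2.1 tcp [ 0.4988 -0.001   0.4309] yaw -0.318 d cm [-18.54 -17.58   0.08] turn [ 0.    -0.    -0.038] F [0.6 0.4 0.8]
```

```bash

python3 -m crank '[[[-3.5,-3.3,0],[0,0,-0.04]],[[-3.5,-3.3,0],[0,0,0]],[[-3.5,-3.3,0],[0,0,0]],[[-3.5,-3.3,0],[0,0,0]],[[-3.5,-3.3,0],[0,0,0]]]' >/dev/null
python3 -m crank '[[[0,0,0],[0,0,0]]]' >/dev/null
python3 go.py .615 -.225 .26 -.28
```

```text
t 2.7 tcp [ 0.6208 -0.2131  0.4285] yaw -0.286 d cm [ 0.18 -1.22 16.85] turn [-0.005 -0.003 -0.006] F [0.8 0.3 0.1]
```

```bash

python3 -m crank '[[[0.2,-1.2,4],[0,0,0]],[[0,0,4],[0,0,0]],[[0,0,4],[0,0,0]],[[0,0,4],[0,0,0]],[[0,0,0.8],[0,0,0]]]' >/dev/null
python3 -m crank '[[[0,0,0],[0,0,0]],[[0,0,0],[0,0,0]]]' >/dev/null
python3 go.py .615 -.225 .223 -.28
python3 - <<'E'
from h import *
for n in("side","top"):
    p,d=optics.grab_frame(n); np.savez(n+"1.npz",p=p,d=d)
    q=p[120:360,240:560] if n=="side" else p[150:300,300:500]
    cv2.imwrite(f"pics/{n}1.png",cv2.resize(q,None,fx=2.4,fy=2.4)[:,:,::-1])
E
```

```text
t 3.4 tcp [ 0.6165 -0.218   0.2654] yaw -0.278 d cm [-0.04 -0.72  4.24] turn [-0.     0.003  0.002] F [ 1.1 -0.3  0.4]
```

View pics/side1.png

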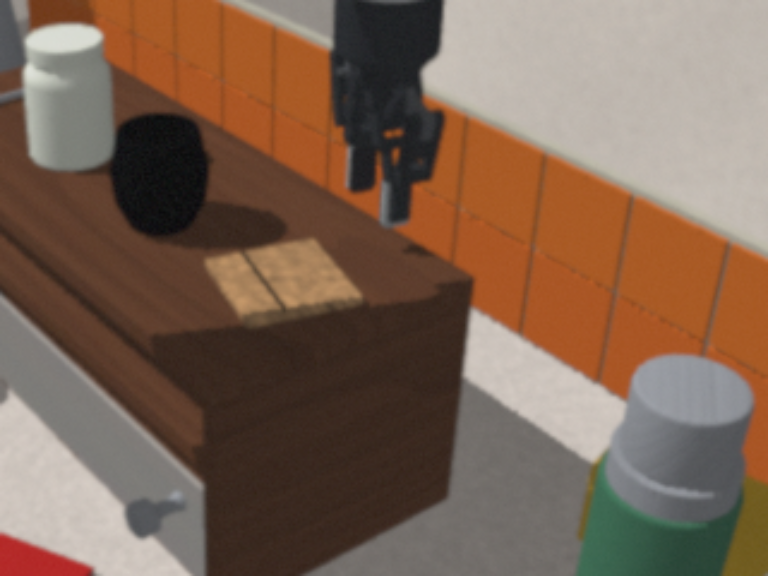

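The side view shows both fingertips behind the coaster's back side, clear of the cup. Now I'll descend gradually, watching the force.

```bash

python3 -m crank '[[[0,-0.5,1.5],[0,0,0]],[[0,0,1.2],[0,0,0]],[[0,0,1.0],[0,0,0]],[[0,0,0],[0,0,0]],[[0,0,0],[0,0,0]]]' 
python3 -m crank '[[[0,0,0.2],[0,0,0]],[[0,0,0.1],[0,0,0]],[[0,0,0],[0,0,0]]]' 
python3 go.py .615 -.225 .223 -.28
```

```text
clock: 4.0
tcp_pos: [0.6139, -0.2223, 0.2258]
orientation: [-0.435, -3.11, -0.0]
contact_force: [0.1, 0.3, 1.4]
grip_width: 0.0503
gripper_force: 0.0
clock: 4.3
tcp_pos: [0.6142, -0.2224, 0.2234]
orientation: [0.435, 3.111, 0.0]
contact_force: [0.5, 0.6, -0.2]
grip_width: 0.0499
gripper_force: 0.0
t 4.3 tcp [ 0.6142 -0.2224  0.2234] yaw -0.278 d cm [-0.15 -0.23  0.04] turn [0.    0.    0.002] F [ 0.5  0.6 -0.2]
```

```bash

for i in 1; do :; done
python3 -m crank '[[[0,0,0.1],[0,0,0]],[[0,0,0.1],[0,0,0]],[[0,0,0],[0,0,0]]]' | sed -n '2p;4p'
python3 -m crank '[[[0,0,0.1],[0,0,0]],[[0,0,0],[0,0,0]]]' | sed -n '2p;4p'
python3 -m crank '[[[0,0,0.1],[0,0,0]],[[0,0,0],[0,0,0]]]' | sed -n '2p;4p'
```

```text
tcp_pos: [0.614, -0.2223, 0.2212]
contact_force: [0.5, -0.8, 0.2]
tcp_pos: [0.614, -0.2223, 0.2202]
contact_force: [-0.5, -0.2, -1.1]
tcp_pos: [0.614, -0.2223, 0.2192]
contact_force: [0.2, -0.6, -0.5]
```

```bash

python3 -m crank '[[[0,0,0.1],[0,0,0]],[[0,0,0.1],[0,0,0]],[[0,0,0],[0,0,0]]]' | sed -n '2p;4p'
python3 -m crank '[[[0,0,0.1],[0,0,0]],[[0,0,0],[0,0,0]]]' | sed -n '2p;4p'
python3 -m crank '[[[0,0,0.1],[0,0,0]],[[0,0,0],[0,0,0]]]' | sed -n '2p;4p'
```

```text
tcp_pos: [0.6141, -0.2224, 0.2172]
contact_force: [-0.7, 0.3, -0.6]
tcp_pos: [0.6141, -0.2224, 0.2171]
contact_force: [-1.5, 2.2, 5.8]
tcp_pos: [0.6142, -0.2225, 0.2171]
contact_force: [-4.0, 2.7, 12.5]
```

```bash

python3 -m crank '[[[0,0,-0.45],[0,0,0]],[[1,0,0],[0,0,0]],[[0.5,0,0],[0,0,0]],[[0,0,0],[0,0,0]]]' | sed -n '2p;4p'
python3 -m crank '[[[0.4,0,0],[0,0,0]],[[0.4,0,0],[0,0,0]],[[0.4,0,0],[0,0,0]],[[0.4,0,0],[0,0,0]],[[0,0,0],[0,0,0]]]' | sed -n '2p;4p'
python3 go.py .5 -.2 .2195 0
python3 - <<'E'
from h import *
for n in ("top","side"):
    p,d=optics.grab_frame(n); np.savez(n+"2.npz",p=p,d=d)
    q=p[150:300,300:500] if n=="top" else p[120:320,240:500]
    cv2.imwrite(f"pics/{n}2.png",cv2.resize(q,None,fx=3,fy=3)[:,:,::-1])
E
```

```text
tcp_pos: [0.5985, -0.218, 0.2195]
contact_force: [-0.0, -0.0, -0.6]
tcp_pos: [0.5837, -0.2138, 0.2198]
contact_force: [-0.0, 0.0, 0.4]
t 6.6 tcp [ 0.5837 -0.2138  0.2198] yaw -0.278 d cm [ 8.43 -0.97  0.03] turn [ 0.    -0.    -0.278] F [-0.   0.   0.4]
```

View pics/side2.png

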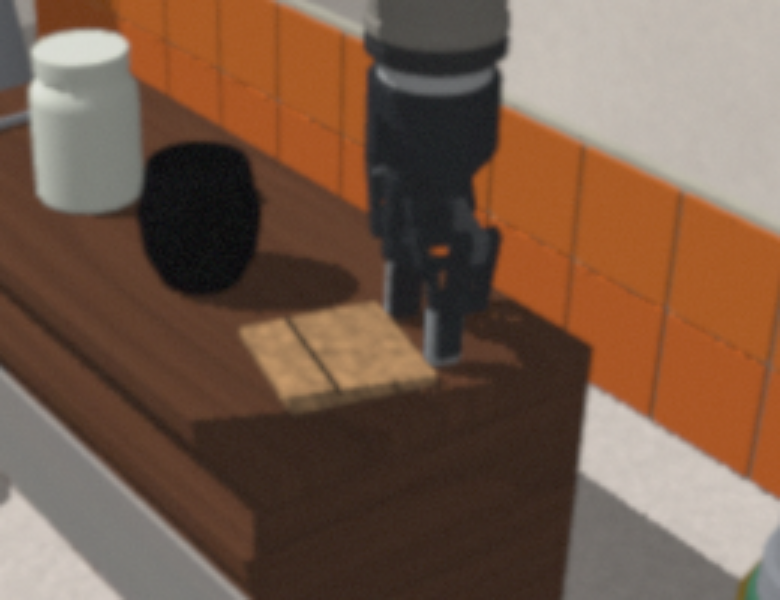

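The fingers are touching the coaster's back side, low and square to it. Next I'll push and turn together.

```bash

python3 -m crank '[[[0.5,0,0],[0,0,-0.028]],[[0.5,0,0],[0,0,-0.028]],[[0.5,0,0],[0,0,-0.028]],[[0.5,0,0],[0,0,-0.028]],[[0.5,0,0],[0,0,-0.028]]]' | sed -n '2p;4p'
python3 -m crank '[[[0.5,0,0],[0,0,-0.028]],[[0.5,0,0],[0,0,-0.028]],[[0.5,0,0],[0,0,-0.028]],[[0.5,0,0],[0,0,-0.028]],[[0.4,0,0],[0,0,-0.026]]]' | sed -n '2p;4p'
python3 -m crank '[[[0,0,0],[0,0,0]],[[0,0,0],[0,0,0]]]' | sed -n '2p;4p'
python3 go.py .4945 -.2 .2195 0
python3 - <<'E'
from h import *
for n in ("top","side"):
    p,d=optics.grab_frame(n); np.savez(n+"3.npz",p=p,d=d)
    q=p[190:300,330:450] if n=="top" else p[120:320,240:500]
    cv2.imwrite(f"pics/{n}3.png",cv2.resize(q,None,fx=5 if n=="top" else 3,fy=5 if n=="top" else 3)[:,:,::-1])
E
```

```text
tcp_pos: [0.5593, -0.2083, 0.2198]
contact_force: [0.4, -0.2, -0.3]
tcp_pos: [0.5355, -0.2064, 0.2198]
contact_force: [-0.4, -0.5, -0.1]
tcp_pos: [0.536, -0.2064, 0.2198]
contact_force: [-0.6, -0.2, -0.5]
t 7.9 tcp [ 0.536  -0.2064  0.2198] yaw -0.0 d cm [4.15 0.64 0.03] turn [ 0.  0. -0.] F [-0.6 -0.2 -0.5]
```

View pics/top3.png

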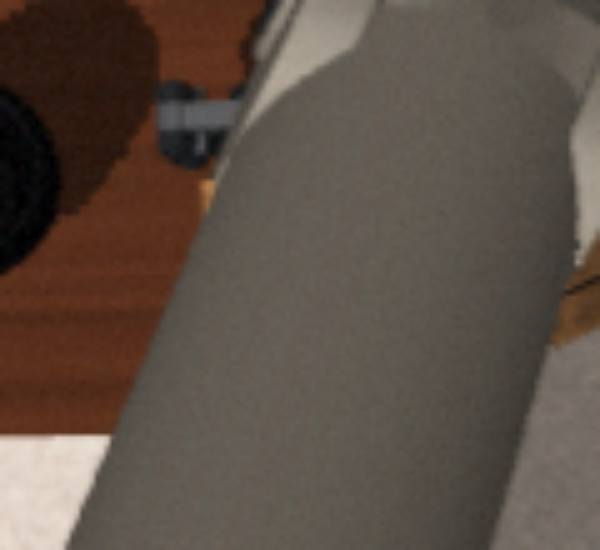

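View pics/side3.png

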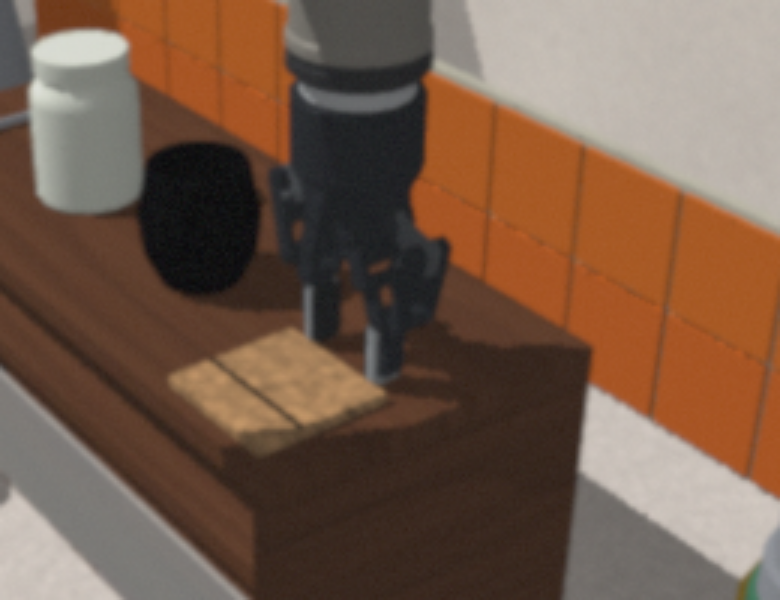

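```bash
python3 - <<'E'
from h import *
m=optics.camera_model("side");a=np.load("side3.npz");C=cloud(m,a["d"])
E=np.array([[.4235,-.27,.22],[.4245,-.13,.22],[.4267,.28,.22]])
print(cv2.projectPoints(E,cv2.Rodrigues(np.array(m["R"]))[0],np.array(m["t"]),K(m),np.array(m["D"]))[0].reshape(-1,2))
L=onplane(m,[[311,239],[339.7,262.3]],.228);print("line",L,L.mean(0),np.linalg.norm(L[1]-L[0]))
t=(abs(C[...,2]-.22)<.006)&(a["d"]>0)&(C[...,0]>.35)&(C[...,0]<.7)
P=C[t];print("z",P[:,2].mean())
for y in np.arange(-.26,.26,.04):
    q=P[abs(P[:,1]-y)<.005]; print(round(y,2),len(q),np.percentile(q[:,0],[.5,1,3]).round(4))
aT=np.load("top0.npz");mt=optics.camera_model("top");g=cv2.cvtColor(aT["p"],cv2.COLOR_RGB2GRAY).astype(float)
for u in(160,200,250,300,340,360,380,420):
    c=g[262:295,u];v=262+np.argmax(np.diff(c))+.5;print(u,v,onplane(mt,[[u,v]],.22)[0,:2])
E
```

```text
[[326.40456965 278.66867678]
 [280.97581761 240.90093382]
 [189.76260685 165.17531084]]
line [[ 0.46400809 -0.16745883  0.228     ]
 [ 0.46126504 -0.25509899  0.228     ]] [ 0.46263657 -0.21127891  0.228     ] 0.08768307278842295
z 0.2189751249169227
-0.26 504 [0.4221 0.4226 0.4257]
-0.22 264 [0.4222 0.4227 0.4237]
-0.18 214 [0.4219 0.422  0.4239]
-0.14 218 [0.4235 0.4236 0.4247]
-0.1 230 [0.4229 0.4234 0.4248]
-0.06 133 [0.4229 0.4232 0.4243]
-0.02 112 [0.4236 0.4236 0.4239]
0.02 134 [0.4254 0.4257 0.4263]
0.06 106 [0.4256 0.4261 0.4268]
0.1 100 [0.4264 0.4265 0.4273]
0.14 123 [0.4258 0.426  0.4272]
0.18 117 [0.4265 0.4267 0.4278]
0.22 142 [0.4268 0.427  0.4286]
160 279.5 [0.42758778 0.25320386]
200 279.5 [0.42569847 0.17346544]
250 278.5 [0.42523082 0.07453941]
300 277.5 [ 0.42467866 -0.02386666]
340 276.5 [ 0.42456732 -0.10244162]
360 276.5 [ 0.42351243 -0.14169988]
380 276.5 [ 0.42244336 -0.18098005]
420 275.5 [ 0.42221918 -0.25977063]
```

The edge is at x≈0.4225 and the line at 0.4626, nearly parallel. The line still has 40 mm to go, so I'll push 37 mm and check.

```bash

python3 -m crank '[[[0.5,0,0],[0,0,0]],[[0.5,0,0],[0,0,0]],[[0.5,0,0],[0,0,0]],[[0.5,0,0],[0,0,0]],[[0.5,0,0],[0,0,0]]]' | sed -n '2p;4p'
python3 -m crank '[[[0.5,0,0],[0,0,0]],[[0.4,0,0],[0,0,0]],[[0.3,0,0],[0,0,0]],[[0,0,0],[0,0,0]],[[0,0,0],[0,0,0]]]' | sed -n '2p;4p'
python3 - <<'E'
from h import *
p,d=optics.grab_frame("side"); np.savez("side4.npz",p=p,d=d)
cv2.imwrite("pics/side4.png",cv2.resize(p[200:320,240:400],None,fx=5,fy=5)[:,:,::-1])
E
```

```text
tcp_pos: [0.5104, -0.2064, 0.2198]
contact_force: [-0.4, -0.5, 0.6]
tcp_pos: [0.499, -0.2063, 0.2198]
contact_force: [0.0, 0.7, 0.4]
```

View pics/side4.png

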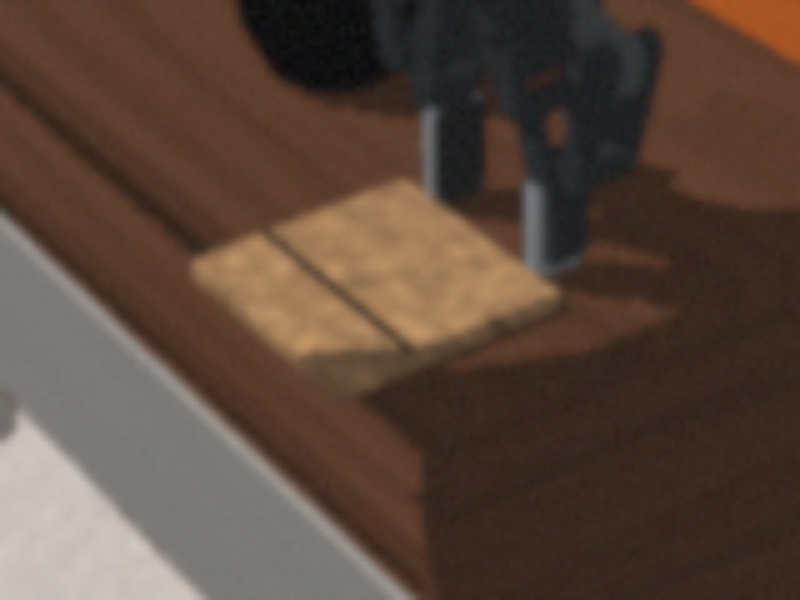

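The coaster now overhangs. Its line runs in the crop from (270,234) to (410,350), which is (294,246.8) to (322,270) in the side picture.

```bash
python3 - <<'E'
from h import *
m=optics.camera_model("side")
L=onplane(m,[[294,246.8],[322,270]],.228);print(L,L.mean(0),np.linalg.norm(L[1]-L[0]))
E
```

```text
[[ 0.4262804  -0.17070546  0.228     ]
 [ 0.42526559 -0.25553084  0.228     ]] [ 0.425773   -0.21311815  0.228     ] 0.08483145205298002
```

```bash

python3 -m crank '[[[0.3,0,0],[0,0,0]],[[0,0,0],[0,0,0]],[[-1,0,0],[0,0,0]],[[-2,0,0],[0,0,0]],[[0,0,-1],[0,0,0]]]' | sed -n '2p;4p'
python3 -m crank '[[[0,0,-5],[0,0,0]],[[0,0,-5],[0,0,0]],[[0,0,-5],[0,0,0]],[[0,0,-5],[0,0,0]],[[0,5,0],[0,0,0]]]' | sed -n '2p;4p'
python3 -m crank '[[[0,5,0],[0,0,0]],[[0,5,0],[0,0,0]],[[0,5,0],[0,0,0]],[[0,5,0],[0,0,0]],[[0,5,0],[0,0,0]]]' | sed -n '2p;4p'
python3 -m crank '[[[0,0,0],[0,0,0]],[[0,0,0],[0,0,0]]]' | sed -n '2p;4p'
python3 - <<'E'
from h import *
p,d=optics.grab_frame("top");np.savez("top5.npz",p=p,d=d);m=optics.camera_model("top")
cv2.imwrite("pics/top5.png",cv2.resize(p[180:310,290:450],None,fx=4.5,fy=4.5,interpolation=cv2.INTER_NEAREST)[:,:,::-1])
h=cv2.cvtColor(p,cv2.COLOR_RGB2HSV);k=((h[...,2]>110)&(h[...,1]>60)&(h[...,0]<25)).astype(np.uint8);k[:200]=0;k[310:]=0;k[:,:340]=0;k[:,428:]=0
k=cv2.morphologyEx(k,cv2.MORPH_CLOSE,np.ones((5,5)));cn=max(cv2.findContours(k,0,1)[0],key=cv2.contourArea)
P=onplane(m,cv2.boxPoints(cv2.minAreaRect(cn)),.228);print(P,P.mean(0))
E
```

```text
tcp_pos: [0.5281, -0.2052, 0.229]
contact_force: [0.1, -0.0, -0.3]
tcp_pos: [0.527, -0.1644, 0.438]
contact_force: [1.7, -0.8, -0.6]
tcp_pos: [0.5255, 0.0953, 0.4306]
contact_force: [1.1, 0.4, -0.2]
tcp_pos: [0.5258, 0.0947, 0.4299]
contact_force: [0.2, -0.9, -0.3]
[[ 0.48519166 -0.1333517   0.228     ]
 [ 0.48143569 -0.27258667  0.228     ]
 [ 0.39181072 -0.2686203   0.228     ]
 [ 0.39565798 -0.13047718  0.228     ]] [ 0.43852401 -0.20125896  0.228     ]
```

View pics/top5.png

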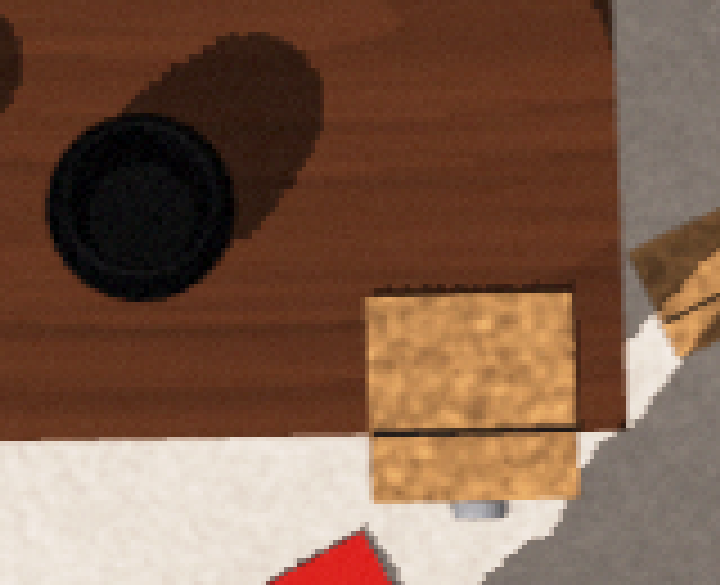

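The picture shows the dark line (crop row ~432) lying on the shelf edge and parallel to it, with the strip overhanging. The cup is still at (321,226).

```bash
python3 -c "
from bench import r
print(r.hand_in())"
```

```text
the job is handed in; nothing more can be done
None
```

I pushed the coaster to the front edge and handed the job in. The last picture puts its dark line within about 1 mm of the edge and parallel to it; the cup had not moved, and the arm kept well clear of the bombilla and canister, though I did not re-measure those two.

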